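Rule out of the stuck drawer

TASK

The drawer of the low steel unit is stuck half open and the closed folding rule inside is longer than the gap. First clear the two wooden offcuts off the unit's cover into the steel bin; then, without forcing it, tilt the rule to bring it out through the gap, and finish still holding it in the gripper, still and roughly level, all of it at least 15 cm above the table and touching nothing else. Leave the pen tray, the mug and the jar where they are.

Things in the scene. Friction and masses are not known exactly. Their poses are not given: they have to be found in the camera images.
- drawer_unit: Low olive steel unit, fixed; its drawer is stuck half open and cannot move. Origin: at table height under the middle of the cover's front edge; +x: the way the drawer opens (roughly away from the robot). The cover, a plate 190 mm wide (y), reaches from x = 0 back to x = -285 mm, underside at z = 70, top at z = 80 mm. Card frame and pull on the drawer front.
- gap (a point): Middle of the drawer's open gap, on the drawer floor (14 mm above the table, 85 mm in +x from the cover's edge). Axes as the unit's. Gap: 170 mm (x) by 160 mm (y). Walls rise to 64 mm above the table, front panel 8 mm thick. The drawer goes on 102 mm under the cover, with 56 mm of height there.
- rule: Closed wooden folding rule, a bar 240 mm long (x), 30 mm wide (y), 16 mm high (z), pale wood, brass end fittings, 90 to 170 g. Origin: centre of its underside. It lies flat on the drawer floor, within 8 degrees of the drawer's x, its +x end towards the drawer front, 75 to 95 mm of its -x end under the cover.
- rule_end_a (a point): Middle of the rule's +x end face (the end near the drawer front), 120 mm from its middle, 8 mm above its underside.
- rule_end_b (a point): Middle of the rule's -x end face (the end under the cover).
- offcut_step: Stepped wooden offcut lying on the cover: 46 mm long (x), 30 mm wide (y), 14 mm high, with a second step 24 mm long over its -x part (x = -23 to +1 mm) that makes it 28 mm high there. Origin: centre of its underside. Grip it across y. About 25 g.
- offcut_tenon: Wooden offcut lying on the cover: a block 34 x 34 mm and 30 mm high with a tenon stub 14 mm wide (y) sticking 18 mm out of its +x face. Origin: centre of the block's underside. Grip it across y. About 25 g.
- bin: Dark steel square open-topped bin, fixed to the table: 170 x 170 mm outside, 110 mm high, walls 4 mm. Origin: centre of its underside. It stands to the left or to the right of the drawer unit.
- pen_tray: Bystander: shallow olive tray 150 x 170 mm, 30 mm high, on the other side of the unit from the bin. Origin: centre of its underside.
- mug: Bystander: white mug 80 mm across, 90 mm high, beyond the drawer. Origin: centre of its underside.
- jar: Bystander: amber jar 66 mm across, 90 mm high, beyond the drawer. Origin: centre of its underside.

How it is judged:
By the outcome, as a careful person would: the job done as asked, in the order asked, and still so for the second after the job is handed in, while the arm keeps its last pose, push and grip.
It also fails if it takes over 72 s, if anything falls off the work surface, if the arm or the gripper's body presses on something with over 40 N, if the wrist force passes 120 N, or if a joint passes its speed limit or range.

ROBOT

A 6-joint arm with a two-finger parallel gripper is mounted at the origin on the work surface. World frame = base frame: x ahead of the robot, y to its left, z up, the work surface at z = 0. Lengths are in m, angles in degrees, forces in N, time in s.
With the tool pointing down it reaches from about 0.4 to 0.825 m from the base axis. Payload 7 kg.
Tool frame: the origin (TCP) lies at the very end of the fingers, on their centre line; the grasp point (between the pads) lies 19 mm behind it; z points along the fingers, y is the line along which they close (so a half turn about z gives the same grasp; the last joint's range is limited). The gripper opens to 88 mm and grips with 3 to 60 N. Pads are 19 mm wide; open, the fingers measure 130 mm over their backs; the gripper's body (78 mm by 193 mm) begins 47 mm behind the grasp point.
Start: joints at [80.105, 20.546, 0.682, 0, -70.136, -16.507], TCP at [0.3, 0.605, 0.205] pointing down, gripper open.
Joint ranges: [-176.03, 176.03], [-82.01, 121.73], [-58.28, 71.71], [-173.87, 95.51], [-174.79, -0.11], [-173.66, 173.66]. Speed limits (degrees/s): [136.94, 136.94, 172.46, 180, 180, 180].

INTERFACE

Orientations are given as [roll, pitch, yaw] about the fixed x, y, z axes, in that order (R = Rz(yaw) Ry(pitch) Rx(roll)).
In Python, from plant import r gives the robot as it stands. The module is installed in compiled form; this text tells all that it offers.
- The arm moves only by the tool jog_arm, never from a script. Its arguments are lists of equal length, an entry for each row: "travel": the shift along the tool's x, y, z each as a share of 50 cm, from -1 to 1, a list of three; "dr": the turn, a rotation vector about the tool's x, y, z each as a share of 360 degrees, from -1 to 1, a list of three; "claw": the opening, from 0 (shut) to 1 (fully open). A call has exactly 10 rows; each row is the pose to reach, as a shift and turn from the pose commanded when the call began, along the tool's axes at that moment, turning the shorter way round; what a row does not reach only later rows make up. A row lasts 1/8 s, in which the tool goes at most 62.5 mm and 10.7 degrees, less where a joint would pass 70% of its speed; a pose out of reach is approached as far as the arm can. A call with a number of a shift or a turn outside -1 to 1 is refused whole. A call with a gripper value outside its range is refused whole. The fingers move at their own pace and stop on an object; "newtons" is the grip in N (left out, the last holds). Time passes only in rows, so rows that repeat a pose let the fingers close, or fill a call up. It gives the time, the measured TCP pose, the force, the opening and the grip force at its end, in the units of the state.
- r.get_state(): the state, without advancing time (a new reading comes with each control period).
- r.capture(name): name is "scene" or "side" or "wrist"; returns a dict with "pixels" (420x560x3 uint8, red, green, blue), "range_z" (420x560 float32, m along the optical axis (not along the pixel's ray), 0 where there is no reading), "fx", "fy", "cx", "cy" (pixels), "dist_coeffs" ([k1, k2, p1, p2, k3] as OpenCV has them; the pictures are not rectified), "position" and "attitude" of the camera in the world; the wrist camera has in their place "hand_eye" (4x4, takes a point from camera to tool coordinates, whose origin is the TCP and whose axes are the flange's). Camera axes: x right, y up, looking along -z (the intrinsics and any distortion apply to the point x, -y, -z); pixel columns grow to the right and rows downward; lengths in m; the calibration is good to about 2 mm. A picture is of the moment at which its call begins: read the wrist's pose just before it.
- r.close_job(): hands the job in; it is judged then, once.
Trained networks look in the newest picture that a camera, given by its name, has taken for a name from the list of things; names that differ only in an ending like _2 or _b are one class to them, and where a whole thing is asked for, a point or a joint stands for the part that bears it (a point fixed in the world has none). Each returns a list of dicts, best first, with "conf" (0 to 1); they miss things now and then, are a little off and sometimes report something else, mostly with a low value. They report only what shows in the picture. A call takes as long as a camera call.
- r.boxes_of(name, camera): "extent" ([left, top, right, bottom] in pixels, round what is visible of it).
- r.regions_of(name, camera): "pixels" (420x560 bool, what is visible of it) and "extent" ([left, top, right, bottom] in pixels, round what is visible of it).
- r.tip_of(name, camera): "at" ([column, row] in pixels: a listed point, or the origin of a listed thing).
The state is a dict: "time_s": time; "joints": joint angles; "qd": joint speeds; "joint_torque": joint torques, N m; "tcp_pos": TCP position; "eef_rot": TCP orientation; "contact_force": force on the tool from outside, world axes, zero at the start; "moment": the same for the moment, N m; "gripper_width": finger opening in m; "gripper_force": force on a finger pad.
Only numpy, scipy, OpenCV 4.12 (cv2) and the standard library are available. Lean on these libraries where they do the work, as an engineer would, in place of code of your own. Each camera call takes 0.05 s, during which the arm holds its last target. There are 200 camera calls.

## Working session

There is one attempt and no reset: what is moved stays moved. The work goes in short steps, Python scripts to look and compute and a tool call to move; the robot and the scene stay as the last step left them, time stands still between calls to the robot, and variables do not carry over. Pictures are saved under pics/ and viewed, at most 10 in all, crops included, and the job is handed in when it is done.

Besides the shell and the picture viewer there is one more tool, called after "Call:" as name(argument=value, ...), one argument or row to a line, values as JSON. jog_arm: Moves the arm, as the interface text tells. Its arguments: {"type":"object","properties":{"travel":{"type":"array"},"dr":{"type":"array"},"claw":{"type":"array"},"newtons":{"type":"number"}},"required":["travel","dr","claw"]}

```bash
mkdir -p pics
cat > h.py <<'E'
import numpy as np, cv2
from scipy.spatial.transform import Rotation as R
from plant import r
def pose(s=None):
    s=s or r.get_state(); T=np.eye(4); T[:3,:3]=R.from_euler('xyz',s['eef_rot'],degrees=True).as_matrix(); T[:3,3]=s['tcp_pos']; return T
def cam(name):
    T=pose() if name=='wrist' else None
    c=r.capture(name)
    if name=='wrist': c['T']=T@np.array(c['hand_eye'])
    else:
        M=np.eye(4); a=np.array(c['attitude'])
        M[:3,:3]=a if a.shape==(3,3) else R.from_euler('xyz',a,degrees=True).as_matrix(); M[:3,3]=c['position']; c['T']=M
    c['K']=np.array([[c['fx'],0,c['cx']],[0,c['fy'],c['cy']],[0,0,1.]]); c['d']=np.array(c['dist_coeffs'],float)
    return c
def cloud(c):
    v,u=np.mgrid[:420,:560]; p=cv2.undistortPoints(np.stack([u.ravel(),v.ravel()],1).astype(np.float32)[:,None],c['K'],c['d'])[:,0]
    z=c['range_z'].ravel(); P=np.stack([p[:,0]*z,-p[:,1]*z,-z],1)@c['T'][:3,:3].T+c['T'][:3,3]
    P[z==0]=np.nan; return P.reshape(420,560,3)
def onplane(c,uv,h):
    p=cv2.undistortPoints(np.array(uv,np.float32).reshape(-1,1,2),c['K'],c['d'])[:,0]
    d=np.stack([p[:,0],-p[:,1],-np.ones(len(p))],1)@c['T'][:3,:3].T; o=c['T'][:3,3]
    return o+d*((h-o[2])/d[:,2])[:,None]
def proj(c,P):
    Q=(np.atleast_2d(P)-c['T'][:3,3])@c['T'][:3,:3]; Q=Q*[1,-1,-1]
    return cv2.projectPoints(Q,np.zeros(3),np.zeros(3),c['K'],c['d'])[0][:,0]
def save(c,n): cv2.imwrite('pics/'+n,c['pixels'][:,:,::-1])
E
cat > a.py <<'E'
from h import *
print(r.get_state())
for n in ['scene','side']:
    c=cam(n); save(c,n+'1.png'); P=cloud(c); print(n,c['position'],c['attitude'],c['dist_coeffs'])
    for t in ['drawer_unit','rule','offcut_step','offcut_tenon','bin','pen_tray','mug','jar']:
        m=r.regions_of(t,n)
        for q in m[:2]:
            X=P[q['pixels']]; X=X[~np.isnan(X[:,0])]
            print(t,round(q['conf'],2),q['extent'],np.round(np.median(X,0),3),np.round(np.percentile(X,[3,97],0),3).tolist())
    for t in ['drawer_unit','gap','rule_end_a','rule_end_b','rule']: print(t,r.tip_of(t,n)[:2])
E
python3 a.py
```

```text
{'time_s': 0.0, 'joints': array([ 8.01073326e+01,  2.05903908e+01,  6.33500999e-01, -1.90319282e-02,
       -7.01345860e+01, -1.65061473e+01]), 'qd': array([ 0.11302592, -0.05065151,  0.06762304,  0.02361037, -0.01873073,
       -0.01709029]), 'joint_torque': array([ 1.85792938e-03, -5.82717919e+01,  2.93053794e+01,  6.99704424e+00,
        6.73410657e-03, -1.72020459e-04]), 'tcp_pos': array([0.29992568, 0.60412851, 0.20383584]), 'eef_rot': array([ 1.79907210e+02, -8.83839107e-03, -2.64052891e+01]), 'contact_force': array([0.70118098, 0.30235819, 0.01684934]), 'moment': array([-0.01318225,  0.02159299, -0.01825657]), 'gripper_force': 0.0, 'gripper_width': 0.08770922384904874}
scene [1.33770673 0.38943136 0.91900045] [ 45.90209919  -0.82208465 119.47845144] [-0.00862145  0.          0.          0.          0.        ]
rule 0.78 [255.9, 195.9, 296.3, 238.0] [ 0.569 -0.041  0.028] [[0.48, -0.06, 0.016], [0.65, -0.026, 0.032]]
offcut_step 0.7 [293.7, 175.1, 313.0, 197.0] [ 0.481 -0.002  0.094] [[0.456, -0.021, 0.081], [0.504, 0.013, 0.109]]
offcut_tenon 0.48 [262.7, 164.4, 282.0, 179.8] 
[... 1952 characters left out ...]
3] [0.494 0.299 0.063] [[0.406, 0.231, 0.002], [0.584, 0.413, 0.11]]
pen_tray 0.73 [302.7, 308.5, 447.9, 420.0] [ 0.494 -0.361  0.009] [[0.415, -0.443, 0.004], [0.565, -0.275, 0.032]]
mug 0.92 [233.1, 137.1, 269.1, 178.0] [0.7   0.263 0.059] [[0.668, 0.22, 0.001], [0.746, 0.325, 0.091]]
mug 0.52 [122.1, 133.0, 224.5, 225.8] [0.494 0.3   0.063] [[0.406, 0.231, 0.002], [0.584, 0.413, 0.11]]
jar 0.68 [395.1, 230.9, 433.8, 286.1] [ 0.714 -0.263  0.064] [[0.7, -0.285, 0.006], [0.755, -0.23, 0.093]]
drawer_unit [{'at': [271.2, 265.8], 'conf': 0.91}]
gap []
rule_end_a [{'at': [318.7, 229.7], 'conf': 0.71}]
rule_end_b [{'at': [318.7, 229.7], 'conf': 0.71}]
rule [{'at': [277.8, 255.6], 'conf': 0.62}]
```

```bash
cat > b.py <<'E'
from h import *
a=cv2.imread('pics/scene1.png')[125:275,210:360]; b=cv2.imread('pics/side1.png')[185:385,110:370]
cv2.imwrite('pics/c1.png',np.hstack([cv2.resize(a,(400,400),interpolation=2),cv2.resize(b,(400,308),interpolation=2)[:308]]) if 0 else np.hstack([cv2.resize(a,(400,400),interpolation=2),cv2.copyMakeBorder(cv2.resize(b,(400,308),interpolation=2),0,92,0,0,0)]))
for n in ['scene','side']:
    c=cam(n);P=cloud(c)
    def box(m):
        X=P[m].reshape(-1,3).astype(np.float32); (x,y),(w,h),an=cv2.minAreaRect(X[:,:2]); return len(X),np.round([x,y,w,h,an,np.median(X[:,2])],4)
    z=P[:,:,2];reg=(P[:,:,0]>.2)&(P[:,:,0]<.75)&(abs(P[:,:,1]+.05)<.14)
    print(n,'cover',box(reg&(abs(z-.08)<.003)))
    print('walls',box(reg&(abs(z-.064)<.004)&(P[:,:,0]>.52)))
    print('rule',box(reg&(abs(z-.030)<.003)&(abs(P[:,:,1]+.043)<.03)&(P[:,:,0]>.47)&(P[:,:,0]<.68)))
    for y0 in(-.005,-.1): 
        print('off',box(reg&(abs(z-.108)<.006)&(abs(P[:,:,1]-y0)<.045)))
        print('offall',box(reg&(z>.09)&(abs(P[:,:,1]-y0)<.045)))
E
python3 b.py
```

```text
Traceback (most recent call last):
  File "b.py", line 9, in <module>
    print(n,'cover',box(reg&(abs(z-.08)<.003)))
                    ~~~^^^^^^^^^^^^^^^^^^^^^^^
  File "b.py", line 7, in box
    X=P[m].reshape(-1,3).astype(np.float32); (x,y),(w,h),an=cv2.minAreaRect(X[:,:2]); return len(X),np.round([x,y,w,h,an,np.median(X[:,2])],4)
                                                            ~~~~~~~~~~~~~~~^^^^^^^^^
cv2.error: OpenCV(4.12.0) /io/opencv/modules/imgproc/src/convhull.cpp:143: error: (-215:Assertion failed) total >= 0 && (depth == CV_32F || depth == CV_32S) in function 'convexHull'
```

View pics/c1.png

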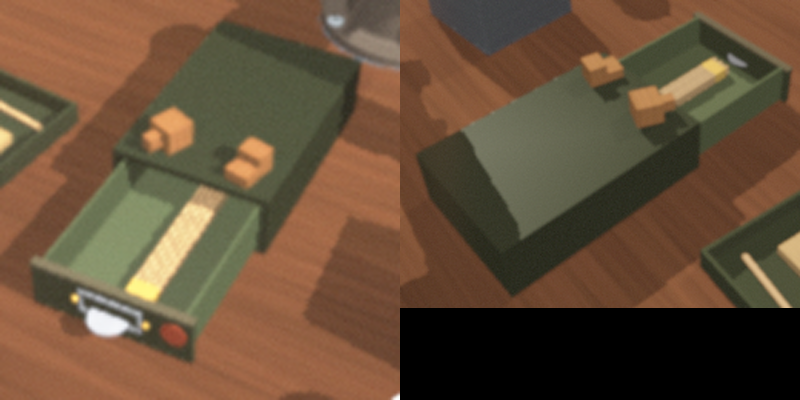

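```bash
sed -i 's/minAreaRect(X\[:,:2\])/minAreaRect(np.ascontiguousarray(X[:,:2]))/' b.py; python3 b.py
cat > goto.py <<'E'
# goto.py x y z roll pitch yaw : jog row from currently commanded (~measured) pose
import sys; from h import *
def jog(T,G):
    D=np.linalg.inv(T)@G; return np.round(D[:3,3]/.5,4).tolist(), np.round(R.from_matrix(D[:3,:3]).as_rotvec(degrees=True)/360,4).tolist()
def mk(p,e):
    G=np.eye(4);G[:3,:3]=R.from_euler('xyz',e,degrees=True).as_matrix();G[:3,3]=p;return G
if __name__=='__main__':
    a=list(map(float,sys.argv[1:])); print(jog(pose(),mk(a[:3],a[3:])))
E
python3 goto.py .5 -.05 .36 180 0 -90;python3 goto.py .47 -.05 .36 180 0 0; python3 -c "
from h import *
c=r.capture('wrist');print(np.round(c['hand_eye'],3),c['fx'])"
```

```text
scene cover (2658, array([ 0.3751, -0.0656,  0.2926,  0.1915,  3.0238,  0.0792]))
walls (433, array([ 0.606 , -0.0545,  0.1843,  0.1849,  3.7575,  0.0631]))
rule (396, array([ 0.5647, -0.0438,  0.182 ,  0.0321,  3.652 ,  0.0293]))
off (73, array([ 4.70600e-01, -1.60000e-03,  3.15000e-02,  2.70000e-02,
        8.56433e+01,  1.07000e-01]))
offall (166, array([ 4.80800e-01, -3.50000e-03,  3.21000e-02,  4.77000e-02,
        8.13185e+01,  9.98000e-02]))
off (125, array([ 4.85100e-01, -1.06400e-01,  4.21000e-02,  5.41000e-02,
        6.69565e+01,  1.08500e-01]))
offall (197, array([ 4.85500e-01, -1.06600e-01,  4.21000e-02,  5.50000e-02,
        6.69565e+01,  1.05400e-01]))
side cover (10565, array([ 0.3751, -0.0669,  0.2873,  0.1932,  2.6957,  0.0804]))
walls (709, array([ 0.6061, -0.056 ,  0.1849,  0.1868,  4.0409,  0.0645]))
rule (450, array([ 0.616 , -0.044 ,  0.1258,  0.0334,  2.4718,  0.0304]))
off (151, array([ 4.70900e-01, -2.80000e-03,  3.45000e-02,  2.47000e-02,
        7.68623e+01,  1.08100e-01]))
offall (325, array([ 4.81500e-01, -5.50000e-03,  3.58000e-02,  4.66000e-02,
        7.84139e+01,  1.00400e-01]))
off (343, array([ 4.86400e-01, -1.07800e-01,  3.81000e-02,  5.21000e-02,
        6.81216e+01,  1.10000e-01]))
offall (482, array([ 4.8640e-01, -1.0770e-01,  3.8100e-02,  5.2200e-02,  6.8416e+01,
        1.0840e-01]))
([0.9402, 0.9949, -0.3105], [-0.0, 0.0, 0.1767])
([0.8864, 1.0215, -0.3105], [-0.0, 0.0, -0.0733])
[[ 0.001  0.956  0.292  0.08 ]
 [ 1.    -0.001 -0.     0.   ]
 [-0.     0.292 -0.956 -0.179]
 [ 0.     0.     0.     1.   ]] 291.45342513472144
```

Call:
jog_arm(
  travel=[
    [0.44,0.49,-0.16],
    [0.88,0.98,-0.31],
    [0.88,0.98,-0.31],
    [0.88,0.98,-0.31],
    [0.88,0.98,-0.31],
    [0.88,0.98,-0.31],
    [0.88,0.98,-0.31],
    [0.88,0.98,-0.31],
    [0.88,0.98,-0.31],
    [0.88,0.98,-0.31],
  ],
  dr=[
    [0,0,-0.07],
    [0,0,-0.0733],
    [0,0,-0.0733],
    [0,0,-0.0733],
    [0,0,-0.0733],
    [0,0,-0.0733],
    [0,0,-0.0733],
    [0,0,-0.0733],
    [0,0,-0.0733],
    [0,0,-0.0733],
  ],
  claw=[0.8,0.8,0.8,0.8,0.8,0.8,0.8,0.8,0.8,0.8],
)

```text
time_s: 2.85
tcp_pos: [0.463, 0.0164, 0.349]
eef_rot: [-180.0, -0.1, 0.0]
contact_force: [2.1, 0.2, 0.7]
gripper_width: 0.0699
gripper_force: 0.0
```

Call:
jog_arm(
  travel=[
    [0,0,0],
    [0,0,0],
    [0,0,0],
    [0,0,0],
    [0,0,0],
    [0,0,0],
    [0,0,0],
    [0,0,0],
    [0,0,0],
    [0,0,0],
  ],
  dr=[
    [0,0,0],
    [0,0,0],
    [0,0,0],
    [0,0,0],
    [0,0,0],
    [0,0,0],
    [0,0,0],
    [0,0,0],
    [0,0,0],
    [0,0,0],
  ],
  claw=[0.8,0.8,0.8,0.8,0.8,0.8,0.8,0.8,0.8,0.8],
)

```text
time_s: 4.1
tcp_pos: [0.4629, 0.0183, 0.348]
eef_rot: [-180.0, -0.0, -0.0]
contact_force: [-0.6, 1.1, 0.2]
gripper_width: 0.07
gripper_force: 0.0
```

```bash
cat > w.py <<'E'
from h import *
c=cam('wrist');save(c,'w1.png');P=cloud(c);z=P[:,:,2]
def box(m):
    X=P[m].astype(np.float32);(x,y),(w,h),an=cv2.minAreaRect(np.ascontiguousarray(X[:,:2])); return len(X),np.round([x,y,w,h,an,np.median(X[:,2])],4)
reg=(P[:,:,0]>.2)&(P[:,:,0]<.75)&(abs(P[:,:,1]+.05)<.14)
print('cover',box(reg&(abs(z-.08)<.003)));print('walls',box(reg&(abs(z-.064)<.004)&(P[:,:,0]>.53)))
for t in ['rule','offcut_step','offcut_tenon']:
    for q in r.regions_of(t,'wrist')[:2]:
        m=q['pixels'];print(t,round(q['conf'],2),q['extent'])
        zr={'rule':(.026,.034),'offcut_step':(.088,.112),'offcut_tenon':(.088,.114)}[t]
        mm=m&(z>zr[0])&(z<zr[1]); print(box(mm))
        if t!='rule': print(' top',box(m&(z>.102)),' low',(m&(abs(z-.094)<.003)).sum(), np.round(np.median(P[m&(abs(z-.094)<.003)],0),4))
print(r.tip_of('rule_end_a','wrist'),r.tip_of('gap','wrist'))
for q in r.tip_of('rule_end_a','wrist')[:1]: print(onplane(c,q['at'],.022))
for q in r.tip_of('gap','wrist')[:1]: print(onplane(c,q['at'],.014))
E
python3 w.py
```

```text
cover (13599, array([ 0.3965, -0.0645,  0.2398,  0.1901,  3.0594,  0.0794]))
walls (2106, array([ 0.6147, -0.0492,  0.1692,  0.186 ,  0.0482,  0.0637]))
rule 0.59 [305.2, 34.7, 328.7, 140.2]
(1908, array([ 0.5882, -0.0426,  0.1508,  0.0305,  3.5268,  0.0293]))
rule 0.53 [258.4, 1.6, 392.3, 276.8]
(623, array([ 0.6124, -0.0472,  0.1975,  0.1733,  2.7785,  0.0297]))
offcut_step 0.57 [280.1, 144.7, 305.2, 181.8]
(678, array([ 4.80200e-01, -3.90000e-03,  3.01000e-02,  4.62000e-02,
        7.98417e+01,  1.05000e-01]))
 top (348, array([ 4.69400e-01, -2.00000e-03,  3.00000e-02,  2.44000e-02,
        7.95335e+01,  1.07400e-01]))  low 312 [ 0.4923 -0.0062  0.0934]
offcut_tenon 0.55 [344.7, 142.2, 381.1, 180.0]
(790, array([ 4.85500e-01, -1.05400e-01,  3.47000e-02,  5.14000e-02,
        6.84608e+01,  1.09100e-01]))
 top (661, array([ 4.85800e-01, -1.05200e-01,  3.47000e-02,  5.10000e-02,
        7.05545e+01,  1.09300e-01]))  low 43 [ 0.4939 -0.0904  0.0944]
[{'at': [315.3, 38.4], 'conf': 0.86}] [{'at': [321.5, 87.3], 'conf': 0.63}]
[[ 0.66213537 -0.03849398  0.022     ]]
[[ 0.59300096 -0.05211461  0.014     ]]
```

View pics/w1.png

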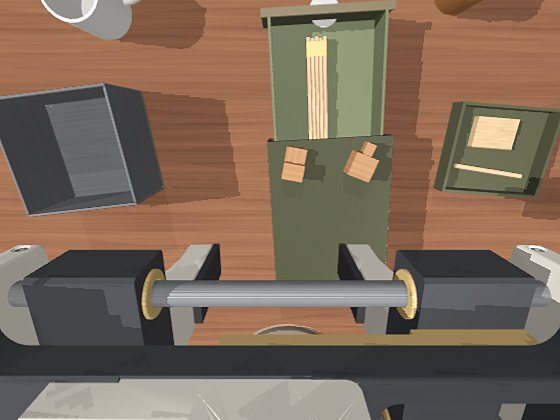

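```bash
python3 goto.py .470 -.002 .14 180 0 -10;python3 goto.py .470 -.002 .086 180 0 -10
```

```text
([0.0141, 0.0407, 0.416], [0.0, -0.0, 0.0277])
([0.0141, 0.0407, 0.524], [0.0, -0.0, 0.0277])
```

Call:
jog_arm(
  travel=[
    [0.014,0.041,0.1],
    [0.014,0.041,0.2],
    [0.014,0.041,0.3],
    [0.014,0.041,0.38],
    [0.014,0.041,0.416],
    [0.014,0.041,0.47],
    [0.014,0.041,0.51],
    [0.014,0.041,0.524],
    [0.014,0.041,0.524],
    [0.014,0.041,0.524],
  ],
  dr=[
    [0,0,0.0277],
    [0,0,0.0277],
    [0,0,0.0277],
    [0,0,0.0277],
    [0,0,0.0277],
    [0,0,0.0277],
    [0,0,0.0277],
    [0,0,0.0277],
    [0,0,0.0277],
    [0,0,0.0277],
  ],
  claw=[0.8,0.8,0.8,0.8,0.8,0.8,0.8,0.8,0.8,0.3],
  newtons=20,
)

```text
time_s: 5.75
tcp_pos: [0.4706, -0.0019, 0.0868]
eef_rot: [-180.0, -0.1, -10.0]
contact_force: [0.2, 0.1, -0.8]
gripper_width: 0.0646
gripper_force: 0.0
```

Call:
jog_arm(
  travel=[
    [0,0,0],
    [0,0,0],
    [0,0,0],
    [0,0,0],
    [0,0,0],
    [0,0,-0.05],
    [0,0,-0.15],
    [0,0,-0.25],
    [0,0,-0.3],
    [0,0,-0.3],
  ],
  dr=[
    [0,0,0],
    [0,0,0],
    [0,0,0],
    [0,0,0],
    [0,0,0],
    [0,0,0],
    [0,0,0],
    [0,0,0],
    [0,0,0],
    [0,0,0],
  ],
  claw=[0.2,0.2,0.2,0.2,0.2,0.2,0.2,0.2,0.2,0.2],
  newtons=20,
)

```text
time_s: 7.0
tcp_pos: [0.471, -0.0017, 0.238]
eef_rot: [-179.9, -0.2, -10.0]
contact_force: [0.3, -0.4, -0.3]
gripper_width: 0.0174
gripper_force: 0.0
```

```bash
python3 goto.py .497 .322 .236 180 0 -10
python3 - <<'E'
from h import *
c=cam('side');P=cloud(c);z=P[:,:,2];m=(abs(z-.11)<.004)&(P[:,:,1]>.2)&(P[:,:,0]>.38)&(P[:,:,0]<.62)
print(cv2.minAreaRect(np.ascontiguousarray(P[m][:,:2].astype(np.float32))))
E
```

```text
([-0.0609, -0.6467, 0.0051], [-0.0003, -0.0006, 0.0001])
((0.49272868037223816, 1.2316710948944092), (2.009101390838623, 0.222125843167305), 89.26861572265625)
```

```bash
sed -i 's/w1.png/w2.png/' w.py; python3 w.py
python3 - <<'E'
import cv2
a=cv2.imread('pics/w2.png');cv2.imwrite('pics/w2c.png',a)
E
```

```text
cover (15868, array([ 0.391 , -0.065 ,  0.2511,  0.1901,  3.0732,  0.0794]))
walls (1160, array([ 6.05000e-01, -4.95000e-02,  1.83400e-01,  1.49800e-01,
        8.99869e+01,  6.32000e-02]))
rule 0.66 [270.1, 12.1, 320.4, 145.1]
(3236, array([ 0.5874, -0.0427,  0.1524,  0.0307,  3.166 ,  0.0293]))
offcut_step 0.91 [263.6, 157.4, 290.6, 208.8]
(1184, array([ 4.80200e-01, -4.10000e-03,  2.98000e-02,  4.63000e-02,
        7.99042e+01,  1.02700e-01]))
 top (593, array([ 4.69500e-01, -2.10000e-03,  2.95000e-02,  2.44000e-02,
        7.99075e+01,  1.07400e-01]))  low 539 [ 0.4918 -0.0063  0.0935]
offcut_tenon 0.57 [346.2, 140.0, 393.6, 192.8]
(1505, array([ 4.85700e-01, -1.05500e-01,  3.46000e-02,  5.21000e-02,
        6.92686e+01,  1.09000e-01]))
 top (1273, array([ 4.85700e-01, -1.05600e-01,  3.44000e-02,  5.21000e-02,
        6.91065e+01,  1.09200e-01]))  low 75 [ 0.4953 -0.0918  0.0945]
offcut_tenon 0.52 [267.9, 11.9, 318.6, 148.1]
(0, array([ 0.,  0.,  0.,  0.,  0., nan]))
 top (0, array([ 0.,  0.,  0.,  0.,  0., nan]))  low 0 [nan nan nan]
[{'at': [280.7, 12.4], 'conf': 0.92}] [{'at': [297.2, 74.6], 'conf': 0.75}, {'at': [60.0, 198.0], 'conf': 0.58}]
[[ 0.66680457 -0.03905788  0.022     ]]
[[ 0.59823882 -0.0483806   0.014     ]]
  return _methods._mean(a, axis=axis, dtype=dtype,
  ret = ret.dtype.type(ret / rcount)
  ret = um.true_divide(
```

View pics/w2.png

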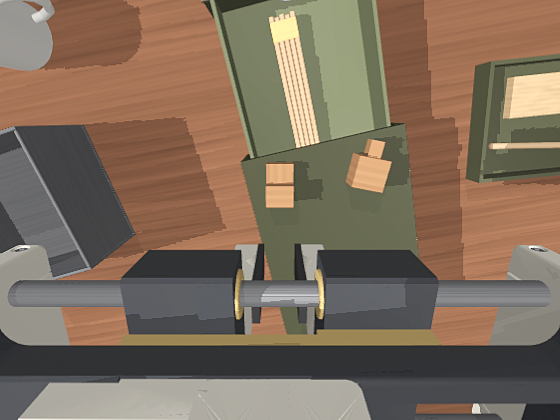

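Call:
jog_arm(
  travel=[
    [0,0,0],
    [0,0,0],
    [0,0,0.04],
    [0,0,0.12],
    [0,0,0.2],
    [0,0,0.27],
    [0,0,0.304],
    [0,0,0.304],
    [0,0,0.304],
    [0,0,0.304],
  ],
  dr=[
    [0,0,0],
    [0,0,0],
    [0,0,0],
    [0,0,0],
    [0,0,0],
    [0,0,0],
    [0,0,0],
    [0,0,0],
    [0,0,0],
    [0,0,0],
  ],
  claw=[0.6,0.6,0.6,0.6,0.6,0.6,0.6,0.6,0.2,0.2],
  newtons=20,
)

```text
time_s: 8.7
tcp_pos: [0.4707, -0.0018, 0.085]
eef_rot: [-179.9, -0.1, -10.0]
contact_force: [0.6, -0.2, -0.7]
gripper_width: 0.0381
gripper_force: 0.0
```

Call:
jog_arm(
  travel=[
    [0,0,0],
    [0,0,0],
    [0,0,0],
    [0,0,0],
    [0,0,0],
    [0,0,0],
    [0,0,-0.04],
    [0,0,-0.14],
    [0,0,-0.24],
    [0,0,-0.304],
  ],
  dr=[
    [0,0,0],
    [0,0,0],
    [0,0,0],
    [0,0,0],
    [0,0,0],
    [0,0,0],
    [0,0,0],
    [0,0,0],
    [0,0,0],
    [0,0,0],
  ],
  claw=[0.2,0.2,0.2,0.2,0.2,0.2,0.2,0.2,0.2,0.2],
  newtons=20,
)

```text
time_s: 9.95
tcp_pos: [0.4704, -0.002, 0.2384]
eef_rot: [-179.9, -0.1, -10.0]
contact_force: [0.8, -0.5, -0.2]
gripper_width: 0.0287
gripper_force: 20.0
```

```bash
python3 goto.py .497 .322 .236 180 0 -10; python3 goto.py .497 .322 .14 180 0 -10
python3 - <<'E'
from h import *
c=cam('side');P=cloud(c);z=P[:,:,2];m=(abs(z-.108)<.005)&(P[:,:,1]>.2)&(P[:,:,1]<.45)&(P[:,:,0]>.38)&(P[:,:,0]<.62)
print(cv2.minAreaRect(np.ascontiguousarray(P[m][:,:2].astype(np.float32))))
E
```

```text
([-0.0599, -0.6474, 0.0055], [-0.0002, -0.0003, 0.0001])
([-0.0603, -0.6472, 0.1975], [-0.0002, -0.0003, 0.0001])
((0.4973207116127014, 0.32358962297439575), (0.17385874688625336, 0.1767977923154831), 6.335429668426514)
```

Call:
jog_arm(
  travel=[
    [-0.006,-0.07,0],
    [-0.017,-0.18,0],
    [-0.028,-0.3,0],
    [-0.04,-0.42,0],
    [-0.05,-0.54,0],
    [-0.06,-0.62,0],
    [-0.06,-0.647,0],
    [-0.06,-0.647,0],
    [-0.06,-0.647,0.08],
    [-0.06,-0.647,0.18],
  ],
  dr=[
    [0,0,0],
    [0,0,0],
    [0,0,0],
    [0,0,0],
    [0,0,0],
    [0,0,0],
    [0,0,0],
    [0,0,0],
    [0,0,0],
    [0,0,0],
  ],
  claw=[0.2,0.2,0.2,0.2,0.2,0.2,0.2,0.2,0.2,0.2],
  newtons=20,
)

```text
time_s: 11.25
tcp_pos: [0.4971, 0.3209, 0.1464]
eef_rot: [-179.8, -0.1, -10.0]
contact_force: [0.5, -0.6, 0.2]
gripper_width: 0.0288
gripper_force: 20.0
```

Call:
jog_arm(
  travel=[
    [0,0,0.06],
    [0,0,0.09],
    [0,0,0.09],
    [0,0,0.09],
    [0,0,0.09],
    [0,0,0.09],
    [0,0,0],
    [0,0,-0.1],
    [0,0,-0.18],
    [0,0,-0.18],
  ],
  dr=[
    [0,0,0],
    [0,0,0],
    [0,0,0],
    [0,0,0],
    [0,0,0],
    [0,0,0],
    [0,0,0],
    [0,0,0],
    [0,0,0],
    [0,0,0],
  ],
  claw=[0.2,0.2,0.2,0.6,0.6,0.6,0.6,0.6,0.6,0.6],
  newtons=20,
)

```text
time_s: 12.5
tcp_pos: [0.498, 0.3231, 0.2404]
eef_rot: [-179.7, -0.3, -10.0]
contact_force: [0.5, 0.9, -0.3]
gripper_width: 0.0527
gripper_force: 0.0
```

```bash
python3 goto.py .4775 -.102 .236 180 0 -21; python3 goto.py .4775 -.102 .086 180 0 -21
python3 - <<'E'
from h import *
for n in['scene','side','wrist']:
    c=cam(n);P=cloud(c)
    for q in r.regions_of('offcut_step',n)[:2]: print(n,q['conf'],np.nanmedian(P[q['pixels']],0))
E
```

```text
([0.1066, 0.8445, 0.0041], [-0.001, -0.0006, 0.0307])
([0.1053, 0.8463, 0.3041], [-0.001, -0.0006, 0.0307])
scene 0.51 [0.49577088 0.32738569 0.02998647]
```

Call:
jog_arm(
  travel=[
    [0.012,0.1,0],
    [0.025,0.2,0],
    [0.037,0.3,0],
    [0.05,0.42,0],
    [0.065,0.54,0],
    [0.08,0.66,0],
    [0.095,0.77,0],
    [0.106,0.845,0],
    [0.106,0.845,0.02],
    [0.106,0.845,0.1],
  ],
  dr=[
    [0,0,0.01],
    [0,0,0.02],
    [0,0,0.0307],
    [0,0,0.0307],
    [0,0,0.0307],
    [0,0,0.0307],
    [0,0,0.0307],
    [0,0,0.0307],
    [0,0,0.0307],
    [0,0,0.0307],
  ],
  claw=[0.65,0.65,0.65,0.65,0.65,0.65,0.65,0.65,0.65,0.65],
)

```text
time_s: 14.05
tcp_pos: [0.4767, -0.1038, 0.1865]
eef_rot: [-179.9, -0.2, -21.1]
contact_force: [-0.1, 1.1, -0.6]
gripper_width: 0.0571
gripper_force: 0.0
```

```bash
python3 goto.py .4775 -.102 .086 180 0 -21; python3 -c "
from h import *
print(r.get_state()['tcp_pos'],r.get_state()['gripper_width'])"
```

```text
([-0.0005, -0.0035, 0.2009], [-0.0002, -0.0005, -0.0003])
[ 0.47674566 -0.10376288  0.1864633 ] 0.05714469506588644
```

Call:
jog_arm(
  travel=[
    [0,-0.003,0.04],
    [0,-0.003,0.11],
    [0,-0.003,0.17],
    [0,-0.003,0.2],
    [0,-0.003,0.2],
    [0,-0.003,0.2],
    [0,-0.003,0.2],
    [0,-0.003,0.2],
    [0,-0.003,0.2],
    [0,-0.003,0.2],
  ],
  dr=[
    [0,0,0],
    [0,0,0],
    [0,0,0],
    [0,0,0],
    [0,0,0],
    [0,0,0],
    [0,0,0],
    [0,0,0],
    [0,0,0],
    [0,0,0],
  ],
  claw=[0.65,0.65,0.65,0.65,0.65,0.2,0.2,0.2,0.2,0.2],
  newtons=20,
)

```text
time_s: 15.3
tcp_pos: [0.4765, -0.1022, 0.0866]
eef_rot: [-180.0, -0.1, -21.0]
contact_force: [-0.8, 1.8, 6.1]
gripper_width: 0.0328
gripper_force: 20.0
```

Call:
jog_arm(
  travel=[
    [0,0,0],
    [0,0,0],
    [0,0,0],
    [0,0,0],
    [0,0,-0.04],
    [0,0,-0.14],
    [0,0,-0.24],
    [0,0,-0.304],
    [0,0,-0.304],
    [0,0,-0.304],
  ],
  dr=[
    [0,0,0],
    [0,0,0],
    [0,0,0],
    [0,0,0],
    [0,0,0],
    [0,0,0],
    [0,0,0],
    [0,0,0],
    [0,0,0],
    [0,0,0],
  ],
  claw=[0.2,0.2,0.2,0.2,0.2,0.2,0.2,0.2,0.2,0.2],
  newtons=20,
)

```text
time_s: 16.55
tcp_pos: [0.4754, -0.1021, 0.2372]
eef_rot: [180.0, 0.1, -21.1]
contact_force: [0.2, -0.3, -0.4]
gripper_width: 0.0329
gripper_force: 20.0
```

```bash
python3 goto.py .497 .323 .236 180 0 -10
```

```text
([-0.2651, -0.8091, 0.0027], [-0.0, 0.0002, -0.0307])
```

Call:
jog_arm(
  travel=[
    [-0.026,-0.08,0],
    [-0.06,-0.18,0],
    [-0.1,-0.3,0],
    [-0.137,-0.42,0],
    [-0.176,-0.54,0],
    [-0.215,-0.66,0],
    [-0.25,-0.76,0],
    [-0.265,-0.809,0],
    [-0.265,-0.809,0],
    [-0.265,-0.809,0.06],
  ],
  dr=[
    [0,0,-0.01],
    [0,0,-0.02],
    [0,0,-0.0307],
    [0,0,-0.0307],
    [0,0,-0.0307],
    [0,0,-0.0307],
    [0,0,-0.0307],
    [0,0,-0.0307],
    [0,0,-0.0307],
    [0,0,-0.0307],
  ],
  claw=[0.2,0.2,0.2,0.2,0.2,0.2,0.2,0.2,0.2,0.2],
)

```text
time_s: 17.8
tcp_pos: [0.4984, 0.323, 0.2088]
eef_rot: [-179.9, -0.1, -10.0]
contact_force: [-0.2, 0.2, -0.8]
gripper_width: 0.0326
gripper_force: 20.0
```

Call:
jog_arm(
  travel=[
    [0,0,0.06],
    [0,0,0.15],
    [0,0,0.2],
    [0,0,0.2],
    [0,0,0.2],
    [0,0,0.2],
    [0,0,0.2],
    [0,0,0.12],
    [0,0,0.02],
    [0,0,-0.06],
  ],
  dr=[
    [0,0,0],
    [0,0,0],
    [0,0,0],
    [0,0,0],
    [0,0,0],
    [0,0,0],
    [0,0,0],
    [0,0,0],
    [0,0,0],
    [0,0,0],
  ],
  claw=[0.2,0.2,0.2,0.2,0.6,0.6,0.6,0.6,0.6,0.6],
)

```text
time_s: 19.05
tcp_pos: [0.4978, 0.3231, 0.2408]
eef_rot: [-179.9, -0.1, -10.0]
contact_force: [0.8, 0.2, -0.3]
gripper_width: 0.0526
gripper_force: 0.0
```

```bash
python3 goto.py .56 -.046 .236 180 0 3
python3 - <<'E'
from h import *
for n in['scene','side']:
    c=cam(n);P=cloud(c)
    for t in ['offcut_step','offcut_tenon']:
      for q in r.regions_of(t,n)[:2]: print(n,t,q['conf'],np.nanmedian(P[q['pixels']],0))
E
```

```text
([0.2504, 0.7056, 0.0086], [-0.0003, -0.0002, -0.036])
scene offcut_tenon 0.75 [0.50627286 0.32981077 0.05957066]
scene offcut_tenon 0.34 [0.4630537  0.32888397 0.05120326]
side offcut_tenon 0.41 [0.49742524 0.32919402 0.06181872]
```

Call:
jog_arm(
  travel=[
    [0.02,0.08,0],
    [0.04,0.18,0],
    [0.06,0.3,0],
    [0.09,0.42,0],
    [0.12,0.54,0],
    [0.15,0.64,0],
    [0.17,0.7,0],
    [0.17,0.7,0],
    [0.17,0.7,0],
    [0.17,0.7,0],
  ],
  dr=[
    [0,0,-0.01],
    [0,0,-0.02],
    [0,0,-0.03],
    [0,0,-0.036],
    [0,0,-0.036],
    [0,0,-0.036],
    [0,0,-0.036],
    [0,0,-0.036],
    [0,0,-0.036],
    [0,0,-0.036],
  ],
  claw=[0.6,0.6,0.6,0.6,0.6,0.6,0.6,0.6,0.6,0.6],
)

```text
time_s: 20.6
tcp_pos: [0.5204, -0.0358, 0.2376]
eef_rot: [180.0, 0.0, 3.0]
contact_force: [-0.2, -0.6, 0.1]
gripper_width: 0.0526
gripper_force: 0.0
```

```bash
cat > w3.py <<'E'
from h import *
c=cam('wrist');save(c,'w3.png');P=cloud(c);z=P[:,:,2]
def box(m):
    X=P[m].astype(np.float32);(x,y),(w,h),an=cv2.minAreaRect(np.ascontiguousarray(X[:,:2])); return len(X),np.round([x,y,w,h,an,np.median(X[:,2])],4)
q=r.regions_of('rule','wrist')[0]; m=q['pixels'];print(q['conf'],q['extent'],box(m&(abs(z-.03)<.004)))
X=P[m&(abs(z-.03)<.004)][:,:2]; v=np.linalg.svd(X-X.mean(0),full_matrices=False)[2][0]; v*=np.sign(v[0])
print('yaw',np.degrees(np.arctan2(v[1],v[0])),'mean',X.mean(0),'xmax',X[np.argmax(X@v)],'xmin',X[np.argmin(X@v)])
print('tip',[onplane(c,t['at'],.022) for t in r.tip_of('rule_end_a','wrist')[:1]])
reg=(abs(P[:,:,1]+.06)<.12)
print('cover front x by y',[(y,round(float(np.nanmax(P[:,:,0][reg&(abs(z-.08)<.003)&(abs(P[:,:,1]-y)<.004)])),4)) for y in (-.12,-.09,-.06,-.03,0)])
pm=reg&(abs(z-.064)<.004)&(P[:,:,0]>.66)&(P[:,:,0]<.72)
print('panel inner x',[(y,round(float(np.nanmin(P[:,:,0][pm&(abs(P[:,:,1]-y)<.004)])),4)) for y in (-.1,-.07,-.03,0) if (pm&(abs(P[:,:,1]-y)<.004)).any()])
w=reg&(abs(z-.064)<.003)&(abs(P[:,:,0]-.6)<.02); print('wall y', np.round(np.percentile(P[:,:,1][w],[0,20,80,100]),4))
E
python3 w3.py
```

```text
0.6 [273.8, 63.9, 299.8, 194.6] (2921, array([ 0.5842, -0.0431,  0.1587,  0.0299,  2.9702,  0.0293]))
yaw 3.2682308041639194 mean [ 0.58866881 -0.0427852 ] xmax [ 0.66331181 -0.03630844] xmin [ 0.50549284 -0.05681507]
tip []
cover front x by y [(-0.12, 0.5193), (-0.09, 0.5178), (-0.06, 0.516), (-0.03, 0.5146), (0, 0.5129)]
panel inner x [(-0.1, 0.6862), (-0.07, 0.6845), (-0.03, 0.6824), (0, 0.6808)]
wall y [-0.1387 -0.1357  0.0289  0.0314]
```

View pics/w3.png

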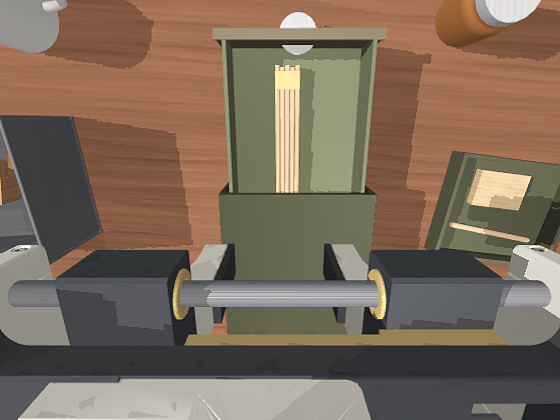

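```bash
python3 goto.py .592 -.0426 .1 180 0 3.2;python3 goto.py .592 -.0426 .0185 180 0 3.2
```

```text
([0.1421, 0.0213, 0.2759], [-0.0, 0.0, -0.0004])
([0.1421, 0.0213, 0.4389], [-0.0, 0.0, -0.0004])
```

Call:
jog_arm(
  travel=[
    [0.07,0.011,0.05],
    [0.142,0.0213,0.12],
    [0.142,0.0213,0.2],
    [0.142,0.0213,0.276],
    [0.142,0.0213,0.33],
    [0.142,0.0213,0.37],
    [0.142,0.0213,0.4],
    [0.142,0.0213,0.42],
    [0.142,0.0213,0.432],
    [0.142,0.0213,0.437],
  ],
  dr=[
    [0,0,0],
    [0,0,0],
    [0,0,0],
    [0,0,0],
    [0,0,0],
    [0,0,0],
    [0,0,0],
    [0,0,0],
    [0,0,0],
    [0,0,0],
  ],
  claw=[0.6,0.6,0.6,0.6,0.6,0.6,0.6,0.6,0.6,0.6],
)

```text
time_s: 22.0
tcp_pos: [0.5922, -0.0434, 0.0196]
eef_rot: [-180.0, -0.0, 3.0]
contact_force: [-0.2, 0.1, -0.6]
gripper_width: 0.0529
gripper_force: 0.0
```

Call:
jog_arm(
  travel=[
    [0,0,0],
    [0,0,0],
    [0,0,0],
    [0,0,0],
    [0,0,0],
    [0,0,0],
    [0,0,0],
    [0,0,0],
    [0,0,0],
    [0,0,0],
  ],
  dr=[
    [0,0,0],
    [0,0,0],
    [0,0,0],
    [0,0,0],
    [0,0,0],
    [0,0,0],
    [0,0,0],
    [0,0,0],
    [0,0,0],
    [0,0,0],
  ],
  claw=[0.6,0.2,0.2,0.2,0.2,0.2,0.2,0.2,0.2,0.2],
  newtons=45,
)

```text
time_s: 23.25
tcp_pos: [0.592, -0.0435, 0.0195]
eef_rot: [-180.0, 0.0, 3.0]
contact_force: [-0.4, 0.1, 0.5]
gripper_width: 0.0176
gripper_force: 0.0
```

Run:
```python
from h import *
im=[]
for n in ['scene','side']:
    c=cam(n);P=cloud(c); im.append(c['pixels'][:,:,::-1])
    for q in r.regions_of('rule',n)[:2]:
        X=P[q['pixels']];print(n,q['conf'],q['extent'],np.nanmedian(X,0),np.nanpercentile(X,[3,97],0).round(3).tolist())
    print(proj(c,[[.592,-.0435,.02]]))
a=im[0][170:290,210:330];b=im[1][170:290,230:350]
cv2.imwrite('pics/c4.png',np.hstack([cv2.resize(k,(400,400),interpolation=2) for k in(a,b)]))
```

```text
scene 0.7 [258.4, 215.6, 285.5, 239.4] [ 0.6188475  -0.03987779  0.02875905] [[0.579, -0.056, 0.021], [0.652, -0.025, 0.032]]
[[271.51081349 222.50045361]]
side 0.81 [281.6, 228.5, 312.0, 253.1] [ 0.58311073 -0.05590309  0.02962119] [[0.557, -0.062, 0.016], [0.631, -0.032, 0.034]]
[[294.95955866 243.08025223]]
```

View pics/c4.png

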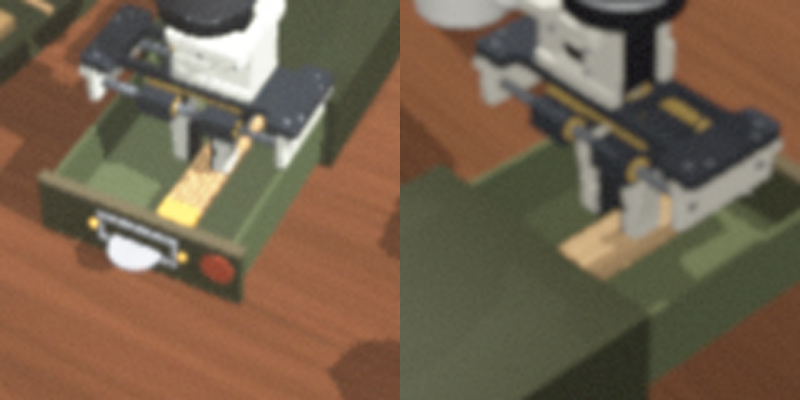

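Call:
jog_arm(
  travel=[
    [0,0,0],
    [0,0,0],
    [0,0,0],
    [0,0,0],
    [0,0,0],
    [0,0,0],
    [0,0,0],
    [0,0,0.003],
    [0,0,0.006],
    [0,0,0.008],
  ],
  dr=[
    [0,0,0],
    [0,0,0],
    [0,0,0],
    [0,0,0],
    [0,0,0],
    [0,0,0],
    [0,0,0],
    [0,0,0],
    [0,0,0],
    [0,0,0],
  ],
  claw=[0.55,0.55,0.55,0.55,0.55,0.55,0.55,0.55,0.55,0.55],
  newtons=45,
)

```text
time_s: 24.7
tcp_pos: [0.5919, -0.0435, 0.0153]
eef_rot: [180.0, 0.0, 3.0]
contact_force: [0.5, 0.4, 0.2]
gripper_width: 0.048
gripper_force: 0.0
```

Run:
```python
from h import *
print(r.get_state()['contact_force'])
c=cam('wrist');P=cloud(c);z=P[:,:,2]
m=(abs(P[:,:,0]-.592)<.012)&(abs(P[:,:,1]+.043)<.06)
for y in np.arange(-.1,.015,.006):
    k=m&(abs(P[:,:,1]-y)<.003); 
    if k.any(): print(round(y,3),k.sum(),np.round(np.nanpercentile(z[k],[2,50,98]),3))
c=cam('side');P=cloud(c);z=P[:,:,2];m=(abs(P[:,:,0]-.592)<.014)&(abs(P[:,:,1]+.043)<.06)
print('side')
for y in np.arange(-.1,.015,.006):
    k=m&(abs(P[:,:,1]-y)<.003); 
    if k.any(): print(round(y,3),k.sum(),np.round(np.nanpercentile(z[k],[2,50,98]),3))
```

```text
[0.45197574 0.3744054  0.18614156]
-0.1 532 [0.013 0.126 0.127]
-0.094 483 [0.013 0.126 0.127]
-0.088 433 [0.013 0.126 0.127]
-0.082 430 [0.013 0.126 0.127]
-0.076 269 [0.012 0.014 0.127]
-0.07 1432 [0.013 0.071 0.108]
-0.064 288 [0.012 0.013 0.015]
-0.058 257 [0.013 0.029 0.031]
-0.052 336 [0.027 0.029 0.031]
-0.046 338 [0.027 0.029 0.031]
-0.04 342 [0.027 0.029 0.03 ]
-0.034 334 [0.027 0.029 0.03 ]
-0.028 243 [0.013 0.029 0.031]
-0.022 644 [0.012 0.04  0.083]
-0.016 1325 [0.013 0.077 0.112]
-0.01 621 [0.013 0.056 0.079]
-0.004 383 [0.012 0.042 0.074]
0.002 198 [0.012 0.013 0.015]
0.008 280 [0.012 0.014 0.015]
0.014 285 [0.012 0.013 0.145]
side
-0.1 8 [0.014 0.015 0.128]
-0.094 685 [0.015 0.406 0.474]
-0.088 1157 [0.042 0.322 0.477]
-0.082 166 [0.013 0.128 0.479]
-0.076 132 [0.013 0.212 0.48 ]
-0.07 104 [0.013 0.143 0.481]
-0.064 76 [0.013 0.146 0.481]
-0.058 235 [0.014 0.164 0.481]
-0.052 42 [0.028 0.139 0.481]
-0.046 46 [0.028 0.032 0.482]
-0.04 37 [0.029 0.033 0.481]
-0.034 42 [0.028 0.032 0.481]
-0.028 21 [0.028 0.481 0.482]
-0.022 134 [0.038 0.064 0.481]
-0.016 103 [0.015 0.084 0.48 ]
-0.01 67 [0.014 0.063 0.48 ]
-0.004 42 [0.013 0.017 0.479]
0.002 20 [0.014 0.015 0.477]
0.008 20 [0.012 0.014 0.016]
0.014 15 [0.012 0.014 0.016]
```

Call:
jog_arm(
  travel=[
    [0,0,0],
    [0,0,0],
    [0,0,0],
    [0,0,0],
    [0,0,0],
    [0,0,0],
    [0,0,0],
    [0,0,0],
    [0,0,0],
    [0,0,0],
  ],
  dr=[
    [0,0,0],
    [0,0,0],
    [0,0,0],
    [0,0,0],
    [0,0,0],
    [0,0,0],
    [0,0,0],
    [0,0,0],
    [0,0,0],
    [0,0,0],
  ],
  claw=[0.25,0.25,0.25,0.25,0.25,0.25,0.25,0.25,0.25,0.25],
  newtons=40,
)

```text
time_s: 26.05
tcp_pos: [0.592, -0.0435, 0.0155]
eef_rot: [180.0, 0.0, 3.0]
contact_force: [-0.2, 0.4, -0.5]
gripper_width: 0.0219
gripper_force: 0.0
```

Run:
```python
from h import *
c=cam('wrist');P=cloud(c);z=P[:,:,2];w=c['pixels'][:,:,::-1][100:400,130:430]
m=(abs(P[:,:,0]-.592)<.025)&(abs(P[:,:,1]+.043)<.04)
for y in np.arange(-.08,.0,.004):
    k=m&(abs(P[:,:,1]-y)<.002)
    if k.any(): print(round(y,3),k.sum(),np.round(np.nanpercentile(z[k],[2,25,50,75,98]),3))
c=cam('side');cv2.imwrite('pics/c5.png',np.hstack([cv2.resize(w,(400,400),interpolation=2),cv2.resize(c['pixels'][:,:,::-1][200:270,260:330],(400,400),interpolation=2)]))
```

```text
-0.08 816 [0.013 0.014 0.127 0.145 0.146]
-0.076 716 [0.013 0.014 0.129 0.145 0.146]
-0.072 718 [0.013 0.014 0.131 0.145 0.146]
-0.068 890 [0.013 0.043 0.131 0.145 0.146]
-0.064 1152 [0.013 0.056 0.13  0.145 0.146]
-0.06 1177 [0.013 0.055 0.088 0.126 0.145]
-0.056 1061 [0.028 0.041 0.072 0.12  0.132]
-0.052 580 [0.027 0.029 0.029 0.129 0.137]
-0.048 596 [0.027 0.029 0.03  0.129 0.144]
-0.044 677 [0.027 0.029 0.03  0.131 0.151]
-0.04 732 [0.027 0.029 0.03  0.132 0.152]
-0.036 818 [0.028 0.029 0.03  0.138 0.152]
-0.032 1212 [0.027 0.042 0.083 0.138 0.153]
-0.028 1812 [0.029 0.079 0.121 0.139 0.152]
-0.024 1906 [0.013 0.126 0.139 0.148 0.153]
-0.02 1984 [0.013 0.127 0.142 0.148 0.153]
-0.016 1955 [0.013 0.129 0.142 0.148 0.153]
-0.012 2000 [0.013 0.129 0.142 0.148 0.153]
-0.008 2017 [0.013 0.127 0.142 0.148 0.153]
-0.004 1554 [0.013 0.127 0.142 0.148 0.153]
```

View pics/c5.png

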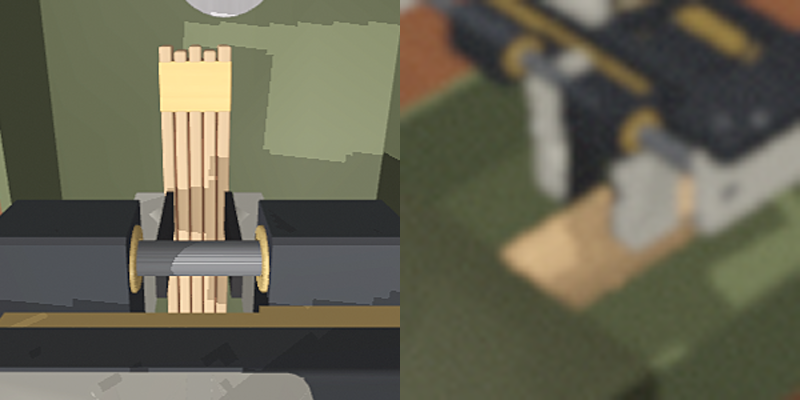

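Run:
```python
from h import *
for n in ['side','scene','wrist']:
    c=cam(n);P=cloud(c)
    uv=proj(c,[[.592,-.06 if n=='side' else -.043,.03]])[0];print(n,uv)
    if n=='wrist':
        for x0,x1 in((.57,.60),(.60,.61)):
          for s in(-.056,-.031):
            k=(abs(P[:,:,1]-s)<.003)&(P[:,:,0]>x0)&(P[:,:,0]<x1)&(P[:,:,2]<.07); print(s,x0,np.histogram(P[:,:,2][k],np.arange(.01,.07,.004))[0])
        continue
    u=int(round(uv[0]))
    for cc in ((u-2,u,u+2) if n=='side' else (u-3,u,u+3)):
        print(cc,[(v,*np.round(P[v,cc]*1000).astype(int).tolist()) for v in range(int(uv[1])-12,int(uv[1])+10)])
print(r.get_state()['joints'],r.get_state()['tcp_pos'])
```

```text
side [299.98288467 243.45252092]
298 [(231, 583, -63, 71), (232, 585, -61, 66), (233, 585, -61, 63), (234, 587, -59, 59), (235, 586, -60, 57), (236, 584, -63, 57), (237, 584, -62, 54), (238, 585, -61, 50), (239, 584, -62, 48), (240, 584, -62, 46), (241, 584, -63, 43), (242, 592, -54, 30), (243, 589, -57, 31), (244, 588, -59, 30), (245, 587, -59, 28), (246, 588, -58, 23), (247, 587, -59, 22), (248, 586, -60, 20), (249, 588, -58, 15), (250, 587, -60, 14), (251, 583, -64, 16), (252, 581, -66, 16)]
300 [(231, 585, -68, 73), (232, 584, -68, 71), (233, 583, -69, 70), (234, 585, -68, 65), (235, 585, -67, 62), (236, 584, -69, 61), (237, 584, -69, 58), (238, 584, -69, 56), (239, 585, -68, 52), (240, 585, -68, 49), (241, 585, -68, 46), (242, 583, -70, 45), (243, 592, -59, 31), (244, 592, -60, 29), (245, 592, -60, 25), (246, 592, -60, 23), (247, 594, -58, 17), (248, 593, -59, 16), (249, 592, -61, 14), (250, 589, -64, 15), (251, 587, -66, 15), (252, 585, -68, 15)]
302 [(231, 585, -73, 76), (232, 585, -74, 75), (233, 584, -74, 72), (234, 584, -75, 71), (235, 585, -74, 66), (236, 586, -72, 62), (2
[... 1625 characters left out ...]
 601, -27, 47), (221, 602, -26, 44), (222, 603, -26, 42), (223, 596, -30, 28), (224, 598, -29, 27), (225, 601, -27, 27), (226, 598, -28, 19), (227, 598, -29, 15), (228, 600, -27, 13), (229, 604, -25, 13)]
wrist [276.9364021  253.35629455]
-0.056 0.57 [  4   5   0   0 158  24   7   7  12  15   6  14   8   4]
-0.031 0.57 [  0   0   0   1 105   9   6   8  15  15  11  17  11   4]
-0.056 0.6 [13  5  0  0 80 16  2 18 32 27 35 36 28 29]
-0.031 0.6 [  0   0   0   0 135  15   1  19  26  24  36  30  31  26]
[ 1.46477420e+01  2.36124268e+01 -2.26053863e+01  1.13366434e-03
 -4.37827688e+01  7.83233199e+01] [ 0.5919874  -0.04352077  0.01548541]<stdin>:12: RuntimeWarning: invalid value encountered in cast
```

Call:
jog_arm(
  travel=[
    [0,0,0],
    [0,0,0],
    [0,0,0],
    [0,0,0],
    [0,0,0],
    [0,0,0.01],
    [0,0,0.02],
    [0,0,0.03],
    [0,0,0.036],
    [0,0,0.038],
  ],
  dr=[
    [0,0,0],
    [0,0,0],
    [0,0,0],
    [0,0,0],
    [0,0,0],
    [0,0,0],
    [0,0,0],
    [0,0,0],
    [0,0,0],
    [0,0,0],
  ],
  claw=[0.55,0.55,0.55,0.55,0.55,0.55,0.55,0.55,0.55,0.55],
  newtons=40,
)

```text
time_s: 27.55
tcp_pos: [0.5918, -0.0435, -0.0039]
eef_rot: [180.0, 0.0, 3.0]
contact_force: [1.1, -0.5, 0.6]
gripper_width: 0.048
gripper_force: 0.0
```

```bash
cat > tip.py <<'E'
from h import *
s=r.get_state();print(s['tcp_pos'],s['contact_force'],s['gripper_width'])
c=cam('wrist');P=cloud(c)
h=s['gripper_width']/2
for sg in(-1,1):
    k=(abs(P[:,:,1]-(s['tcp_pos'][1]+sg*(h+.002)))<.004)&(abs(P[:,:,0]-s['tcp_pos'][0])<.02)&(P[:,:,2]<.08);print(np.histogram(P[:,:,2][k],np.arange(.01,.08,.004))[0])
c=cam('side');P=cloud(c);y=s['tcp_pos'][1]-h-.006
uv=proj(c,[[s['tcp_pos'][0],y-.005,.03]])[0].round().astype(int)
for u in(uv[0]-2,uv[0]):print([(v,*np.round(P[v,u]*1000).tolist()) for v in range(uv[1]-8,uv[1]+10)])
E
python3 tip.py
```

```text
[ 0.59184006 -0.04353328 -0.00385937] [ 1.12313863 -0.49114879  0.59658219] 0.04802578214544085
[371  67  50  68  70  68  90  66  49  57  75  72  44 182  62  71  81]
[342  85  54  62  66  66  99  64  48  57  69  75  43 180  63  73  73]
[(240, 584.0, -81.0, 58.0), (241, 583.0, -82.0, 56.0), (242, 585.0, -80.0, 51.0), (243, 585.0, -80.0, 49.0), (244, 585.0, -81.0, 47.0), (245, 583.0, -83.0, 46.0), (246, 584.0, -82.0, 42.0), (247, 587.0, -79.0, 36.0), (248, 585.0, -81.0, 35.0), (249, 586.0, -80.0, 32.0), (250, 584.0, -82.0, 31.0), (251, 585.0, -81.0, 27.0), (252, 584.0, -82.0, 25.0), (253, 589.0, -77.0, 16.0), (254, 588.0, -79.0, 15.0), (255, 585.0, -81.0, 15.0), (256, 584.0, -82.0, 14.0), (257, 582.0, -85.0, 14.0)]
[(240, 584.0, -88.0, 62.0), (241, 585.0, -86.0, 58.0), (242, 586.0, -86.0, 55.0), (243, 587.0, -85.0, 51.0), (244, 584.0, -87.0, 51.0), (245, 587.0, -85.0, 45.0), (246, 586.0, -86.0, 44.0), (247, 586.0, -86.0, 41.0), (248, 586.0, -85.0, 38.0), (249, 588.0, -84.0, 33.0), (250, 587.0, -86.0, 32.0), (251, 587.0, -86.0, 29.0), (252, 587.0, -85.0, 26.0), (253, 586.0, -87.0, 25.0), (254, 591.0, -81.0, 15.0), (255, 589.0, -84.0, 15.0), (256, 588.0, -84.0, 13.0), (257, 584.0, -88.0, 15.0)]
```

Call:
jog_arm(
  travel=[
    [0,0,0.004],
    [0,0,0.008],
    [0,0,0.008],
    [0,0,0.008],
    [0,0,0.008],
    [0,0,0.008],
    [0,0,0.008],
    [0,0,0.008],
    [0,0,0.008],
    [0,0,0.008],
  ],
  dr=[
    [0,0,0],
    [0,0,0],
    [0,0,0],
    [0,0,0],
    [0,0,0],
    [0,0,0],
    [0,0,0],
    [0,0,0],
    [0,0,0],
    [0,0,0],
  ],
  claw=[0.55,0.55,0.55,0.25,0.25,0.25,0.25,0.25,0.25,0.25],
  newtons=40,
)

```text
time_s: 28.9
tcp_pos: [0.5921, -0.0435, -0.0074]
eef_rot: [-180.0, -0.0, 3.0]
contact_force: [-0.4, 0.3, 1.9]
gripper_width: 0.0298
gripper_force: 40.2
```

```bash
python3 tip.py
```

```text
[ 0.59213422 -0.04346128 -0.00741158] [-0.38782341  0.26440285  1.89240237] 0.02975703324721303
[108  34  21  32 172 107  67  41  52  62  76  33 168  43  44  51  56]
[ 95  39  22  35 172  97  65  40  50  58  68  37 171  38  52  45  62]
[(238, 583.0, -73.0, 58.0), (239, 585.0, -70.0, 53.0), (240, 585.0, -71.0, 51.0), (241, 586.0, -70.0, 47.0), (242, 585.0, -71.0, 46.0), (243, 585.0, -71.0, 42.0), (244, 583.0, -73.0, 42.0), (245, 585.0, -71.0, 37.0), (246, 584.0, -73.0, 36.0), (247, 584.0, -73.0, 33.0), (248, 585.0, -72.0, 29.0), (249, 583.0, -74.0, 29.0), (250, 585.0, -71.0, 23.0), (251, 583.0, -73.0, 23.0), (252, 588.0, -69.0, 14.0), (253, 584.0, -73.0, 16.0), (254, 582.0, -75.0, 15.0), (255, 582.0, -75.0, 13.0)]
[(238, 585.0, -78.0, 61.0), (239, 584.0, -78.0, 59.0), (240, 584.0, -78.0, 56.0), (241, 585.0, -77.0, 52.0), (242, 585.0, -78.0, 50.0), (243, 586.0, -77.0, 46.0), (244, 585.0, -78.0, 44.0), (245, 586.0, -76.0, 40.0), (246, 586.0, -77.0, 38.0), (247, 584.0, -78.0, 37.0), (248, 586.0, -77.0, 32.0), (249, 585.0, -78.0, 31.0), (250, 587.0, -76.0, 25.0), (251, 587.0, -76.0, 23.0), (252, 584.0, -79.0, 23.0), (253, 588.0, -75.0, 15.0), (254, 586.0, -77.0, 15.0), (255, 585.0, -78.0, 14.0)]
```

Call:
jog_arm(
  travel=[
    [0,0,0],
    [0,0,-0.003],
    [0.001,0,-0.015],
    [0.002,0,-0.027],
    [0.0025,0,-0.039],
    [0.003,0,-0.051],
    [0.002,0,-0.064],
    [0.0016,0,-0.077],
    [0,0,-0.088],
    [-0.001,0,-0.1],
  ],
  dr=[
    [0,0,0],
    [0,0,0],
    [0,0.0056,0],
    [0,0.0111,0],
    [0,0.0167,0],
    [0,0.0222,0],
    [0,0.0278,0],
    [0,0.0333,0],
    [0,0.0389,0],
    [0,0.0444,0],
  ],
  claw=[0.25,0.25,0.25,0.25,0.25,0.25,0.25,0.25,0.25,0.25],
  newtons=58,
)

```text
time_s: 30.25
tcp_pos: [0.5908, -0.0436, 0.0423]
eef_rot: [-180.0, -16.0, 3.0]
contact_force: [0.5, -0.1, -0.9]
gripper_width: 0.0297
gripper_force: 58.0
```

```bash
cat > rl.py <<'E'
from h import *
import sys
s=r.get_state();print(s['tcp_pos'],s['eef_rot'],s['contact_force'],s['moment'],s['gripper_width'],s['gripper_force'])
T=pose(s)
for n in ['scene','side']:
    c=cam(n);P=cloud(c); save(c,f'{n}_{sys.argv[1]}.png')
    q=r.regions_of('rule',n)
    if not q: print(n,'none');continue
    X=P[q[0]['pixels']];X=X[~np.isnan(X[:,0])]; L=(X-T[:3,3])@T[:3,:3]; L=L[(abs(L[:,1])<.02)&(L[:,2]<0)&(L[:,2]>-.06)]
    k=np.polyfit(L[:,0],L[:,2],1)
    print(n,q[0]['conf'],len(L),'x range tool',np.percentile(L[:,0],[1,99]).round(3),'slope deg in tool',np.degrees(np.arctan(k[0])).round(1),'z at 0',k[1].round(4),'world z',np.percentile(X[:,2],[1,99]).round(3),'world x',np.percentile(X[:,0],[1,99]).round(3))
E
python3 rl.py t1
```

```text
[ 0.59082419 -0.04358421  0.04230032] [-179.99689046  -15.98715063    2.95916527] [ 0.49129919 -0.10144201 -0.92602621] [-0.14015952  1.0242034   0.00259147] 0.029734111134480466 57.99846053123474
scene 0.79 269 x range tool [-0.034  0.072] slope deg in tool 3.0 z at 0 -0.036 world z [0.05  0.097] world x [0.548 0.652]
side 0.88 295 x range tool [-0.053 -0.01 ] slope deg in tool 2.3 z at 0 -0.0343 world z [0.015 0.077] world x [0.529 0.579]
```

Call:
jog_arm(
  travel=[
    [0.01,0,0],
    [0.03,0,0],
    [0.055,0,0],
    [0.085,0,0],
    [0.115,0,0],
    [0.145,0,0],
    [0.175,0,0],
    [0.2,0,0],
    [0.22,0,0],
    [0.23,0,0],
  ],
  dr=[
    [0,0,0],
    [0,0,0],
    [0,0,0],
    [0,0,0],
    [0,0,0],
    [0,0,0],
    [0,0,0],
    [0,0,0],
    [0,0,0],
    [0,0,0],
  ],
  claw=[0.25,0.25,0.25,0.25,0.25,0.25,0.25,0.25,0.25,0.25],
  newtons=58,
)

```text
time_s: 31.7
tcp_pos: [0.7025, -0.0378, 0.0742]
eef_rot: [-180.0, -16.0, 3.0]
contact_force: [-0.0, -0.2, -0.1]
gripper_width: 0.0296
gripper_force: 58.0
```

```bash
python3 rl.py t2
python3 - <<'E'
import cv2,numpy as np
a=cv2.imread('pics/scene_t2.png')[120:300,180:360];b=cv2.imread('pics/side_t2.png')[130:310,210:390]
cv2.imwrite('pics/c6.png',np.hstack([cv2.resize(k,(400,400),interpolation=2) for k in(a,b)]))
E
```

```text
[ 0.7025144  -0.03775644  0.07419174] [-179.99727446  -15.98587837    2.96730153] [-0.04209277 -0.19973951 -0.10307486] [-0.12664876  1.00778483  0.03628792] 0.02957133587805523 57.9992938041687
scene 0.75 346 x range tool [-0.105  0.073] slope deg in tool 0.2 z at 0 -0.0341 world z [0.03  0.129] world x [0.594 0.765]
side 0.75 1069 x range tool [-0.166 -0.006] slope deg in tool -0.5 z at 0 -0.0361 world z [0.056 0.108] world x [0.534 0.686]
```

View pics/c6.png

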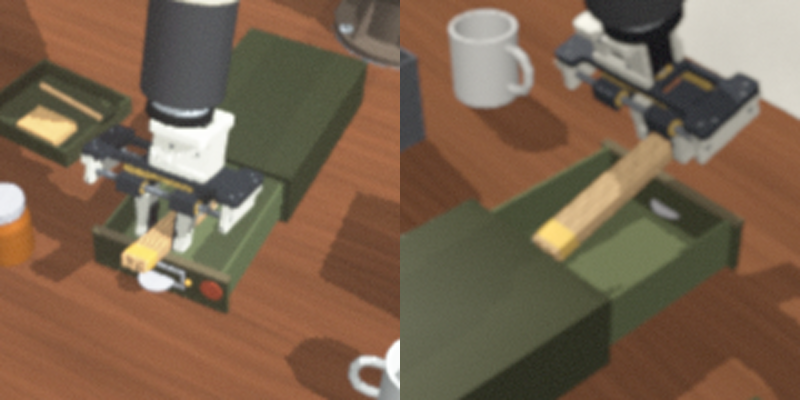

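```bash
python3 goto.py .7025 -.0378 .16 180 -16 3; python3 goto.py .7025 -.0378 .27 180 -16 3;python3 goto.py .68 -.0378 .27 180 0 3
```

```text
([0.0493, 0.0, -0.1649], [0.0, 0.0001, -0.0001])
([0.1098, 0.0, -0.3765], [0.0, 0.0001, -0.0001])
([0.0666, -0.0023, -0.3888], [0.0, -0.0443, -0.0001])
```

Call:
jog_arm(
  travel=[
    [0.007,0,-0.02],
    [0.02,0,-0.065],
    [0.035,0,-0.115],
    [0.049,0,-0.165],
    [0.066,0,-0.22],
    [0.084,0,-0.28],
    [0.1,0,-0.34],
    [0.11,0,-0.377],
    [0.1,0,-0.38],
    [0.085,0,-0.384],
  ],
  dr=[
    [0,0,0],
    [0,0,0],
    [0,0,0],
    [0,0,0],
    [0,0,0],
    [0,0,0],
    [0,0,0],
    [0,0,0],
    [0,-0.01,0],
    [0,-0.022,0],
  ],
  claw=[0.25,0.25,0.25,0.25,0.25,0.25,0.25,0.25,0.25,0.25],
  newtons=58,
)

```text
time_s: 33.15
tcp_pos: [0.6891, -0.0383, 0.2723]
eef_rot: [-180.0, -8.1, 3.0]
contact_force: [-0.1, -0.1, -1.3]
gripper_width: 0.0297
gripper_force: 58.0
```

```bash
python3 goto.py .68 -.0378 .27 180 0 3
```

```text
([-0.0187, -0.002, 0.0021], [-0.0001, -0.0224, -0.0])
```

Call:
jog_arm(
  travel=[
    [-0.005,0,0],
    [-0.01,0,0],
    [-0.015,0,0],
    [-0.018,0,0],
    [-0.018,0,0],
    [-0.018,0,0],
    [-0.018,0,0],
    [-0.018,0,0],
    [-0.018,0,0],
    [-0.018,0,0],
  ],
  dr=[
    [0,-0.006,0],
    [0,-0.012,0],
    [0,-0.018,0],
    [0,-0.0224,0],
    [0,-0.0224,0],
    [0,-0.0224,0],
    [0,-0.0224,0],
    [0,-0.0224,0],
    [0,-0.0224,0],
    [0,-0.0224,0],
  ],
  claw=[0.25,0.25,0.25,0.25,0.25,0.25,0.25,0.25,0.25,0.25],
  newtons=58,
)

```text
time_s: 34.4
tcp_pos: [0.681, -0.0389, 0.2692]
eef_rot: [-180.0, -0.0, 3.0]
contact_force: [1.3, 0.1, -1.9]
gripper_width: 0.0294
gripper_force: 58.0
```

```bash
python3 rl.py t3
python3 - <<'E'
import cv2,numpy as np
a=cv2.imread('pics/scene_t3.png')
b=cv2.imread('pics/side_t3.png')
cv2.imwrite('pics/c7.png',np.hstack([cv2.resize(k,(400,300)) for k in(a,b)]))
E
```

```text
[ 0.68095986 -0.03886242  0.26921088] [-1.79998159e+02 -4.48152235e-03  2.97361945e+00] [ 1.33735186  0.1117378  -1.8876767 ] [-0.0296549  -0.00777438 -0.00380654] 0.02938054226005839 57.999347448349
scene 0.7 436 x range tool [-0.158  0.072] slope deg in tool 1.7 z at 0 -0.0352 world z [0.002 0.308] world x [0.478 0.752]
side 0.89 1298 x range tool [-0.167  0.06 ] slope deg in tool -0.3 z at 0 -0.0352 world z [0.292 0.309] world x [0.514 0.748]
```

View pics/c7.png

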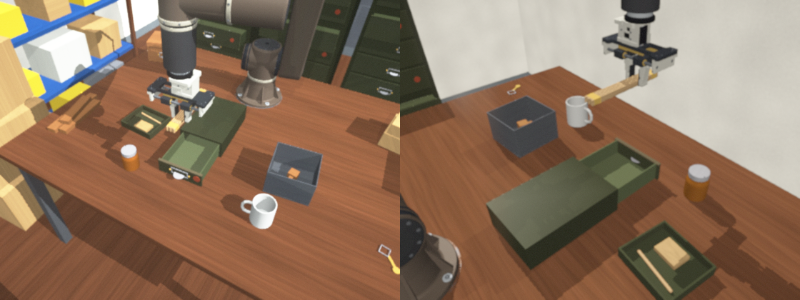

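The images show the rule held level at about z = 0.29 m. Both offcuts are in the bin, and the tray, mug and jar have not moved.

```bash
python3 -c "
from plant import r
print(abs(r.get_state()['qd']).max()); print(r.close_job())"
```

```text
0.08102821467193083
the job is handed in; nothing more can be done
None
```

The job is handed in at about 35 s: both offcuts are in the bin, and the rule came out through the gap without force and is held still and level about 29 cm above the table, with the tray, mug and jar unmoved.

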